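Click a tube block onto the heated shaker and hold it down

TASK

Change the block on the heated shaker: take the low aluminium tube block with the many small wells by its handle (not the taller one with the few large wells), lower it between the corner guides of the shaker's empty nest and press it straight down, without dropping or ramming it, until both roller catches snap over the ridges on its ends. Keep pressing so that it stays fully down on its stops and the new thermal pad on the sprung heater plate beds in; finish like that, still pressing, with the catches closed. Leave everything else on the bench where it stands.

Things in the scene. Friction and masses are not known exactly. Their poses are not given: they have to be found in the camera images.
- low_block_handle (a point): Handle centre of the low aluminium block, the one to fit: 70 mm (its x) by 100 mm (y), 40 mm high, about 0.5 kg, 24 small 10 mm wells in its flat top, standing upright on the bench. The handle is a black bar 12 mm thick (x), 54 mm long (y), 16 mm high on two posts over the block's middle; this point is 25 mm above the flat top and 65 mm above the underside. Handle top at 73 mm.
- low_block_foot (a point): The same block: centre of its underside, same axes. On each end face (y = +50 and -50 mm) a round steel ridge, 35 mm long, stands 3.5 mm proud, its middle 16 mm above the underside. Turned half round, the block fits just as well.
- nest (a point): Empty nest on top of the heated shaker (white, about 200 x 180 mm, firm on the bench, sloping panel in front): its centre at the height of the four stop pads, about 90 mm above the bench. The centre of the block's underside lies here when fully home. z is up; the block's y goes along the nest's y. About 5 to 8 N of push keep the block down on the pads; let go, it rises 2 mm, held by the catches.
- nest_mouth (a point): Centre of the mouth between the nest's corner guides, 26 mm above the stop pads, same axes. The four L-shaped steel guides stand straight to 17 mm above the pads with 1 mm clearance all round the block, and flare outward above that, to about 5 mm clearance at the mouth.
- heater_plate (a joint): Sprung heater plate with the dark thermal pad in the middle of the nest: how far it is pressed down, m. 0: up (5 mm above the stop pads); 0.005: level with the pads, block fully home. Spring 5 N at 0, 11 N at 0.005.
- catch_left (a joint): Sprung roller catch in a black housing (32 mm above the pads) at the nest's +y end: how far its roller is pushed out, m. 0: closed, before the block comes and again after the snap; about 0.0025 as the ridge passes. Ridge meets roller with the block's underside 13 mm above the pads; pushing past both catches peaks near 16 N (block's own weight counted in) and drops away at 7 mm.
- catch_right (a joint): The same at the nest's -y end.
- tall_block_handle (a point): Centre of the handle of the other aluminium block: 70 x 100 mm like the low one with the same handle, but 62 mm high and with 8 large wells (17 mm). This point is 87 mm above its underside. To be left alone.
- tube_rack: Green rack with micro tubes, 84 x 122 x 42 mm, origin under its centre. To be left alone.
- timer: Small white bench timer, 47 x 66 x 57 mm, origin under its centre. To be left alone.
- tablets: White screw-cap bottle, 47 mm wide, 85 mm high, origin under its centre. To be left alone.
- pipette: Pipette lying on the bench, 246 mm long, 28 mm high, origin under its centre. To be left alone.
- marker: Black marker pen lying on the bench, 139 mm long, origin under its centre. To be left alone.
- glass_jar: Clear glass jar, hard to see, fixed on the bench to the left of the shaker: 90 mm wide, 138 mm high, white filling in its lowest 40 mm only; origin under its centre. Carry things over or round it.
Not all that is in view belongs to the job. Leave any turquoise look-alike of the part that bears low_block_handle alone.

How it is judged (in metres and radians):
On the way:
1. the low block sits in the nest and both catches have snapped shut over its ridges (horizontal distance between low_block_foot and nest below 0.004 m and z of low_block_foot in the frame of nest below 0.0045 m and angle between the y axis of low_block_foot and the y axis of nest, either way round below 0.06 rad and angle between low_block_foot's own z axis and vertical below 0.05 rad and value of joint each of catch_left, catch_right below 0.0012 m), for 0.2 s.
At the end, for the whole second after the job is handed in: Through the last second the low block is in the nest (within 4 mm and 0.06 rad, level within 0.03 rad), its underside less than 1.2 mm above the stop pads, the heater plate pressed down more than 3.8 mm, both catches closed (within 1.2 mm), and the robot still presses on the block (horizontal distance between low_block_foot and nest below 0.004 m and z of low_block_foot in the frame of nest below 0.0012 m and angle between the y axis of low_block_foot and the y axis of nest, either way round below 0.06 rad and angle between low_block_foot's own z axis and vertical below 0.03 rad and value of joint each of catch_left, catch_right below 0.0012 m and value of joint heater_plate above 0.0038 m and contact force between any of the fingers, the arm and low_block above 2 N); the arm keeps its last pose, push and grip.
It fails at once if the block is rammed (more than 90 N between it and the shaker) or dropped (faster than 0.8 m/s in the nest) (contact force between low_block and shaker above 90 N or (horizontal distance between low_block_foot and nest below 0.02 m and z of low_block_foot in the frame of nest below 0.03 m and linear speed of low_block above 0.8 m/s)).
It fails at once if the tall block is moved (distance of tall_block_handle from where it was at the start of the episode above 0.03 m).
It fails at once if another thing on the bench is moved (distance of any of tube_rack, timer, tablets, pipette, marker from where it was at the start of the episode above 0.03 m).
It also fails if it takes over 54 s, if anything falls off the work surface, if the arm or the gripper's body presses on something with over 40 N, if the wrist force passes 120 N, or if a joint passes its speed limit or range.

ROBOT

A 6-joint arm with a two-finger parallel gripper is mounted at the origin on a cart in front of the work surface, level with it; the furniture and walls round the work are solid. World frame = base frame: x ahead of the robot, y to its left, z up, the work surface at z = 0. Lengths are in mm, angles in rad, forces in N, time in s.
With the tool pointing down it reaches from about 275 to 1000 mm from the base axis. Payload 8.4 kg.
Tool frame: the origin (TCP) lies on the centre line of the jaws, within the pads' length; the fingertips stand r.tip_reach ahead of it and the grasp point (between the pads) lies 11 mm behind it (r.tip_reach is the distance from the TCP to the fingertips, in mm); z points along the fingers, y is the line along which they close (so a half turn about z gives the same grasp; the last joint's range is limited). The gripper opens to 85 mm and grips with 20 to 120 N. Pads are 22 mm wide; open, the fingers measure 114 mm over their backs; the gripper's body (76 mm by 85 mm) begins 54 mm behind the grasp point. The pads swing forward as they close: fully open they stand 13 mm farther back than shut.
Start: joints at [1.247, 0.353, 1.633, -0, 1.155, -0.002], TCP at [197.67, 592.92, 202.881] pointing down, gripper open.
Joint ranges: [-2.63, 2.63], [-0.92, 2.1], [0.06, 2.66], [-1.3, 4.44], [0, 2.69], [-3.02, 3.02]. Speed limits (rad/s): [2.22, 2.22, 2.79, 3.14, 3.14, 3.14].

INTERFACE

Orientations are given as [roll, pitch, yaw] about the fixed x, y, z axes, in that order (R = Rz(yaw) Ry(pitch) Rx(roll)).
In Python, from rig import r gives the robot as it stands.
- The arm moves only by the tool carry_out, never from a script. Its argument "targets" is a list of rows, each an object with "dp": the shift along the tool's x, y, z in mm, a list of three; "yaw": the turn about the tool's z in degrees. A call has 1 to 12 rows; each row is the pose to reach, as a shift and turn from the pose commanded when the call began, along the tool's axes at that moment; what a row does not reach only later rows make up. A row lasts 1/8 s, in which the tool goes at most 62.5 mm and 10.7 degrees, less where a joint would pass 70% of its speed; a pose out of reach is approached as far as the arm can. A call with a gripper value outside its range is refused whole. "fingers" is the opening, from -1 (shut) to 1 (fully open), so that 0 is half open, set as the call begins (left out, the last holds). The fingers move at their own pace and stop on an object; "grip_force" is the grip in N (left out, the last holds). Time passes only in rows, so rows that repeat a pose let the fingers close. It gives the time, the measured TCP pose, the force, the opening and the grip force at its end, in the units of the state.
- r.sense(): the state, without advancing time (a new reading comes with each control period).
- r.grab_frame(name): name is "side" or "top"; returns the picture (384x512x3 uint8, red, green, blue); there is no depth.
- r.get_calibration(name): a dict with "fx", "fy", "cx", "cy" (pixels), "rvec" (rotation vector, rad) and "tvec" (3), from world to camera coordinates, as OpenCV has them. Camera axes: x right, y down, z forward; pixel columns grow to the right and rows downward; lengths in mm; the calibration is good to about 2 mm. A picture is of the moment at which its call begins. get_calibration takes no time and is no camera call.
- r.sign_off(): hands the job in; it is judged then, once.
The state is a dict: "clock": time; "qpos": joint angles; "qvel": joint speeds; "joint_efforts": joint torques, N m; "eef_pos": TCP position; "tcp_rot": TCP orientation; "contact_force": force on the tool from outside, world axes, zero at the start; "wrist_torque": the same for the moment, N m; "opening": opening from 0.0 (shut) to 1.0 (fully open); "grasp_force": force on a finger pad.
Only numpy, scipy, OpenCV 4.12 (cv2) and the standard library are available. Lean on these libraries where they do the work, as an engineer would, in place of code of your own. Each camera call takes 0.05 s, during which the arm holds its last target. There are 200 camera calls.

## Working session

There is one attempt and no reset: what is moved stays moved. The work goes in short steps, Python scripts to look and compute and a tool call to move; the robot and the scene stay as the last step left them, time stands still between calls to the robot, and variables do not carry over. Pictures are saved under pics/ and viewed, at most 10 in all, crops included, and the job is handed in when it is done.

Besides the shell and the picture viewer there is one more tool, called after "Call:" as name(argument=value, ...) on one line, values as JSON. carry_out: Moves the arm, as the interface text tells. Its arguments: {"type":"object","properties":{"targets":{"type":"array","items":{"type":"object","properties":{"dp":{"type":"array","items":{"type":"number"}},"yaw":{"type":"number"}}}},"fingers":{"type":"number"},"grip_force":{"type":"number"}},"required":["targets"]}

```bash
mkdir -p pics; cat > h.py <<'E'
import numpy as np, cv2
from rig import r
def cal(n):
    c=r.get_calibration(n); K=np.array([[c["fx"],0,c["cx"]],[0,c["fy"],c["cy"]],[0,0,1.]])
    return K,np.array(c["rvec"],float).ravel(),np.array(c["tvec"],float).ravel()
def ray(n,uv):
    K,rv,t=cal(n); R=cv2.Rodrigues(rv)[0]
    d=R.T@np.linalg.inv(K)@np.array([uv[0],uv[1],1.]); return -R.T@t,d
def onz(n,uv,z):
    o,d=ray(n,uv); return o+d*(z-o[2])/d[2]
def proj(n,P):
    K,rv,t=cal(n); return cv2.projectPoints(np.array(P,float).reshape(-1,3),rv,t,K,None)[0].reshape(-1,2)
def shot(n,f):
    im=r.grab_frame(n); cv2.imwrite(f"pics/{f}.png",im[:,:,::-1]); return im
E
python3 - <<'E'
from h import *
for n in("top","side"):
    im=shot(n,n+"0"); cv2.imwrite(f"pics/{n}0b.png",cv2.resize(im[:,:,::-1],(800,600),interpolation=cv2.INTER_CUBIC))
    o,_=ray(n,(256,192)); print(n,o,cal(n)[0][0,0])
s=r.sense();print(s,r.tip_reach)
E
```

```text
top [ 450.90272122 -124.96796192 1843.58945361] 465.4483157187718
side [ -111.85028394 -1477.37457155  1279.10825915] 429.07585511041935
{'clock': 0.1, 'qpos': array([ 1.24658023e+00,  3.53580218e-01,  1.63406884e+00,  1.82646246e-05,
        1.15521608e+00, -2.37955218e-03]), 'qvel': array([ 1.47206959e-03, -2.21978947e-03, -5.46250430e-05,  2.60145546e-03,
        1.36055918e-03, -9.62125247e-04]), 'joint_efforts': array([ 5.22178652e-05, -6.06357336e+01, -3.42819929e+01,  1.02426025e-04,
        3.92442278e-03, -2.61143299e-06]), 'eef_pos': array([197.52414903, 592.46621337, 202.23207162]), 'tcp_rot': array([-3.14032021e+00, -1.97284802e-05,  2.81974871e+00]), 'contact_force': array([-0.83656499,  0.61694791,  0.13559301]), 'wrist_torque': array([ 0.03488443, -0.04965962,  0.03017379]), 'grasp_force': 0.0, 'opening': 0.9967188353027888} 8.0
```

View pics/top0b.png

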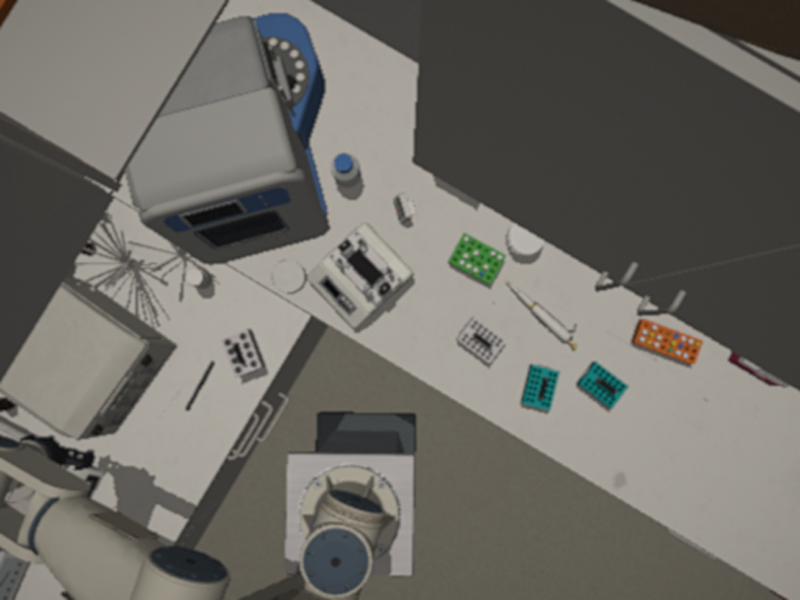

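View pics/side0b.png

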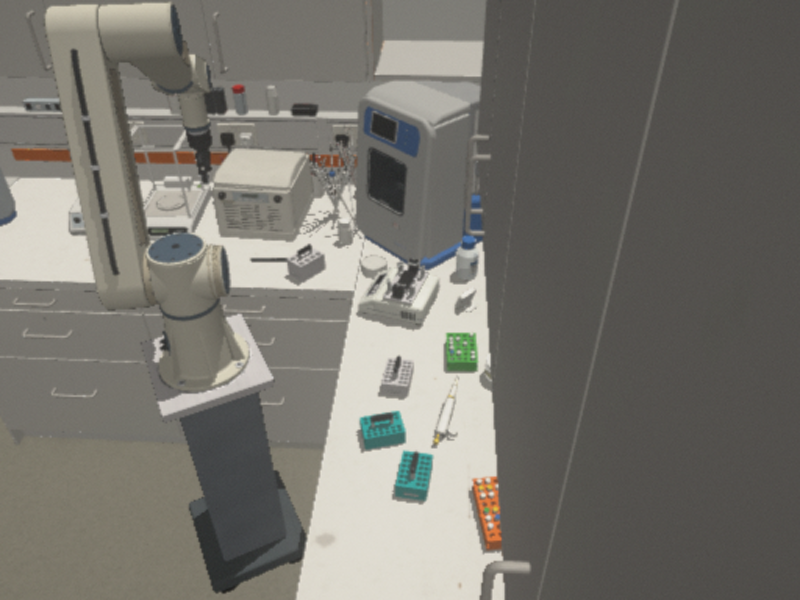

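The top view shows the low block at about (481,341) and the shaker nest at about (366,265), in the 800-px scale. In the side view they are at (397,375) and (405,285). The tall block is at the left, at (242,352) in the top view. I'll zoom in to measure.

```bash
python3 - <<'E'
from h import *
cs={"top":[(275,185,70),(192,135,80)],"side":[(225,210,70),(222,155,70)]}
rows=[]
for n in cs:
    im=np.mean([r.grab_frame(n).astype(float) for _ in range(6)],0); np.save(f"pics/{n}.npy",im)
    t=[]
    for x,y,w in cs[n]:
        t.append(cv2.resize(im[y:y+int(w*.75),x:x+w][:,:,::-1].astype(np.uint8),(400,300),interpolation=cv2.INTER_LANCZOS4))
    rows.append(np.hstack(t))
cv2.imwrite("pics/crops.png",np.vstack(rows))
for z,uv in((73,(308,218)),(95,(234,170))): print(onz("top",uv,z))
print(onz("side",(254,235),73),onz("side",(259,180),95))
E
```

```text
[ 440.67562144 -319.09233919   73.        ]
[617.77657156 -36.31398466  95.        ]
[ 434.16288311 -343.00990742   73.        ] [607.37228984 -44.65563294  95.        ]
```

View pics/crops.png

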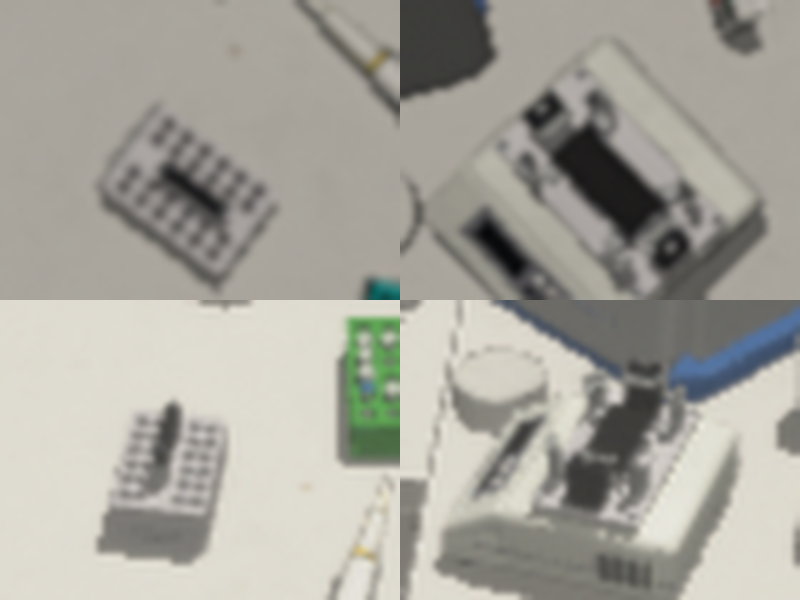

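```bash
cat > m.py <<'E'
from h import *
def blob(im,box,th):
    x,y,w,h=box; S=8
    g=cv2.cvtColor(im.astype(np.uint8),cv2.COLOR_RGB2GRAY)[y:y+h,x:x+w]
    G=cv2.resize(g,None,fx=S,fy=S,interpolation=cv2.INTER_CUBIC)
    c=max(cv2.findContours((G<th).astype(np.uint8),cv2.RETR_EXTERNAL,cv2.CHAIN_APPROX_NONE)[0],key=cv2.contourArea)
    b=cv2.boxPoints(cv2.minAreaRect(c)); f=lambda p:(np.array(p)+.5)/S-.5+[x,y]
    M=cv2.moments(c); return f((M['m10']/M['m00'],M['m01']/M['m00'])),f(b),M['m00']/S/S
def pose(n,box,th,z):
    im=np.load(f"pics/{n}.npy"); c,b,a=blob(im,box,th); B=np.array([onz(n,p,z)[:2] for p in b])
    e=[B[1]-B[0],B[2]-B[1]]; L=[np.linalg.norm(v) for v in e]; l=e[int(np.argmax(L))]
    print(n,th,"px",c.round(2),"xy",onz(n,c,z)[:2].round(1),"boxctr",B.mean(0).round(1),"sides",np.round(L,1),"yaw",np.degrees(np.arctan2(l[1],l[0])).round(1)%180)
E
python3 - <<'E'
from m import *
print("handle")
for th in(60,75,90): pose("top",(300,210,18,16),th,69)
for th in(70,90): pose("side",(248,224,12,18),th,65)
print("pad")
for th in(50,65,80,100): pose("top",(217,158,35,30),th,95)
print("housings z122")
for th in(50,70): pose("top",(216,151,11,9),th,122); pose("top",(240,178,12,12),th,122)
for n in("top","side"): print(proj(n,[[440,-320,40],[610,-40,95]]).round(1))
E
```

```text
handle
top 60 px [308.27 217.65] xy [ 442.  -320.6] boxctr [ 442.2 -320.8] sides [10.1 46. ] yaw 54.3
top 75 px [308.27 217.8 ] xy [ 441.4 -320.6] boxctr [ 441.  -320.2] sides [15.3 49. ] yaw 53.5
top 90 px [308.13 218.11] xy [ 440.2 -320. ] boxctr [ 440.1 -320.1] sides [23.5 52.3] yaw 54.2
side 70 px [253.59 233.01] xy [ 441.5 -324.2] boxctr [ 441.6 -324.2] sides [ 2.6 11.1] yaw 63.8
side 90 px [253.62 233.31] xy [ 440.8 -325.9] boxctr [ 441.4 -325.4] sides [58.9 10.6] yaw 54.6
pad
top 50 px [232.97 170.81] xy [614.7 -32.5] boxctr [614.6 -32.8] sides [37.6 86.5] yaw 43.69999999999999
top 65 px [233.01 170.86] xy [614.5 -32.6] boxctr [614.8 -32.9] sides [40.3 89.9] yaw 43.400000000000006
top 80 px [233.04 170.9 ] xy [614.3 -32.7] boxctr [614.8 -32.8] sides [42.6 94.3] yaw 43.599999999999994
top 100 px [232.03 170.07] xy [617.4 -28.9] boxctr [625.8 -23.3] sides [ 46.6 128.8] yaw 42.400000000000006
housings z122
top 50 px [220.41 157.18] xy [662.3  13.6] boxctr [662.6  14. ] sides [24.5 13. ] yaw 129.4
top 50 px [245.8 184.9] xy [560.4 -82.3] boxctr [561.5 -81.3] sides [27.2 16.4] yaw 135.9
top 70 px [220.49 156.94] xy [663.2  13.3] boxctr [662.7  14. ] sides [27.5 16. ] yaw 131.0
top 70 px [245.69 184.64] xy [561.3 -81.8] boxctr [561.2 -81.6] sides [30.5 21.3] yaw 135.9
[[307.3 218.1]
 [234.9 172.1]]
[[252.9 236.9]
 [259.1 179.3]]
```

Call:
carry_out(targets=[{"dp":[-15,-22,-5],"yaw":3},{"dp":[-35,-53,-10],"yaw":7},{"dp":[-58,-88,-20],"yaw":12},{"dp":[-80,-121,-30],"yaw":16.5},{"dp":[-102,-155,-40],"yaw":21},{"dp":[-125,-190,-40],"yaw":26},{"dp":[-148,-225,-40],"yaw":31},{"dp":[-172,-261,-40],"yaw":36},{"dp":[-196,-297,-40],"yaw":41},{"dp":[-218,-331,-40],"yaw":45},{"dp":[-240,-364,-40],"yaw":49.5},{"dp":[-260,-394,-40],"yaw":54}], fingers=1, grip_force=60)

```text
clock: 2.2
eef_pos: [320.0, 135.7, 243.2]
tcp_rot: [3.141, 0.0, 1.875]
contact_force: [1.2, -0.9, -0.1]
opening: 1.003
grasp_force: 0.0
```

```bash
cat > go.py <<'E'
import sys
from h import *
def delta(x,y,z,psi):
    s=r.sense(); p=s["eef_pos"]; a=s["tcp_rot"][2]
    d=np.array([x,y,z])-p
    print("t",s["clock"],"pos",p.round(1),"rot",np.degrees(s["tcp_rot"]).round(2),"F",s["contact_force"].round(1),"open",round(s["opening"],3))
    print("dp",np.round([d[0]*np.cos(a)+d[1]*np.sin(a),d[0]*np.sin(a)-d[1]*np.cos(a),-d[2]],1),"yaw",round((np.degrees(a)-psi+180)%360-180,2))
if __name__=="__main__": delta(*map(float,sys.argv[1:5]))
E
python3 go.py 441.5 -320.5 202 54
```

```text
t 2.2 pos [320.  135.7 243.2] rot [179.94   0.   107.41] F [ 1.2 -0.9 -0.1] open 1.003
dp [-471.6  -20.6   41.2] yaw 53.41
```

Call:
carry_out(targets=[{"dp":[-38,-1.7,0],"yaw":4.5},{"dp":[-78,-3.4,0],"yaw":9},{"dp":[-120,-5.2,0],"yaw":14},{"dp":[-165,-7.2,0],"yaw":19},{"dp":[-210,-9.2,5],"yaw":24},{"dp":[-255,-11,15],"yaw":29},{"dp":[-300,-13,30],"yaw":34},{"dp":[-345,-15,50],"yaw":39},{"dp":[-385,-17,70],"yaw":44},{"dp":[-425,-18.6,85],"yaw":49},{"dp":[-455,-20,97],"yaw":53.4},{"dp":[-471.6,-20.6,103],"yaw":53.4}])

```text
clock: 3.7
eef_pos: [442.4, -320.1, 139.2]
tcp_rot: [-3.141, 0.0, 0.945]
contact_force: [0.3, 0.3, -0.6]
opening: 1.001
grasp_force: 0.0
```

Call:
carry_out(targets=[{"dp":[0,0,0],"yaw":0},{"dp":[0,0,0],"yaw":0}])

```text
clock: 3.95
eef_pos: [442.2, -318.0, 140.3]
tcp_rot: [-3.141, -0.0, 0.947]
contact_force: [-0.2, 0.1, 0.1]
opening: 0.994
grasp_force: 0.0
```

```bash
python3 go.py 441.5 -320.5 76 54; python3 - <<'E'
from h import *
a=shot("top","t1");b=shot("side","s1")
f=lambda im,x,y,w:cv2.resize(im[y:y+w,x:x+w][:,:,::-1],(400,400),interpolation=cv2.INTER_CUBIC)
cv2.imwrite("pics/c1.png",np.hstack([f(a,268,178,80),f(b,214,185,80)]))
E
```

```text
t 3.95 pos [ 442.2 -318.   140.3] rot [-1.7999e+02 -1.0000e-02  5.4230e+01] F [-0.2  0.1  0.1] open 0.994
dp [-2.4  0.8 64.3] yaw 0.23
```

View pics/c1.png

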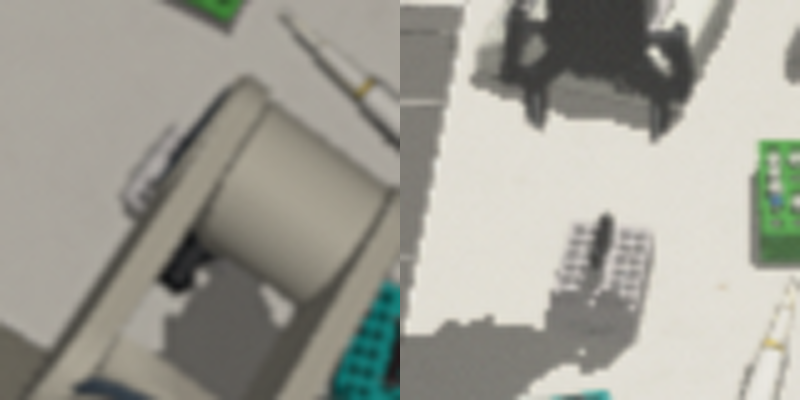

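The side view shows the open fingers straddling the handle: tips at (538,125) and (658,133), handle at (602,235). I'll go down and grasp.

Call:
carry_out(targets=[{"dp":[-1.5,0.8,15],"yaw":0.2},{"dp":[-2.4,0.8,35],"yaw":0.2},{"dp":[-2.4,0.8,55],"yaw":0.2},{"dp":[-2.4,0.8,70],"yaw":0.2},{"dp":[-2.4,0.8,80],"yaw":0.2},{"dp":[-2.4,0.8,84],"yaw":0.2},{"dp":[-2.4,0.8,84],"yaw":0.2}])

```text
clock: 4.92
eef_pos: [441.7, -321.4, 55.9]
tcp_rot: [3.142, 0.0, 0.942]
contact_force: [-0.4, 0.6, 0.8]
opening: 1.001
grasp_force: 0.0
```

Call:
carry_out(targets=[{"dp":[0,0,0],"yaw":0},{"dp":[0,0,0],"yaw":0},{"dp":[0,0,0],"yaw":0},{"dp":[0,0,0],"yaw":0},{"dp":[0,0,0],"yaw":0},{"dp":[0,0,0],"yaw":0},{"dp":[0,0,0],"yaw":0},{"dp":[0,0,0],"yaw":0}], fingers=-1, grip_force=100)

```text
clock: 5.92
eef_pos: [441.6, -321.3, 55.9]
tcp_rot: [-3.142, 0.0, 0.942]
contact_force: [-0.2, 0.0, 0.3]
opening: -0.002
grasp_force: 0.0
```

```bash
python3 go.py 441.5 -320.5 240 54; python3 -c "
from rig import r;print(r.sense()['grasp_force'],r.sense()['wrist_torque'])"
```

```text
t 5.925 pos [ 441.6 -321.3   55.9] rot [-180.      0.     53.96] F [-0.2  0.   0.3] open -0.002
dp [   0.6   -0.6 -184.1] yaw -0.04
0.0 [0.00163287 0.03431082 0.01363943]
```

```bash
python3 - <<'E'
from h import *
a=shot("top","t2");b=shot("side","s2")
f=lambda im,x,y,w:cv2.resize(im[y:y+w,x:x+w][:,:,::-1],(400,400),interpolation=cv2.INTER_CUBIC)
cv2.imwrite("pics/c2.png",np.hstack([f(a,268,178,80),f(b,214,185,80)]))
print(proj("side",[[441.6,-321.3,56],[441.6,-321.3,47]]))
E
```

```text
[[253.32824068 234.15686792]
 [253.3518319  235.74211607]]
```

View pics/c2.png

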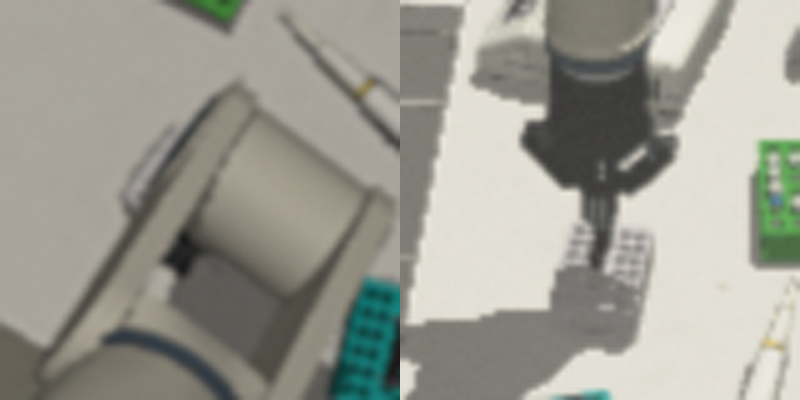

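The side view shows the closed fingers around the handle at about (597,210), with a gap between them. The readout says fully shut with no grip force, so I'll lift slightly to test.

Call:
carry_out(targets=[{"dp":[0,0,-5],"yaw":0},{"dp":[0,0,-12],"yaw":0},{"dp":[0,0,-20],"yaw":0},{"dp":[0,0,-30],"yaw":0},{"dp":[0,0,-40],"yaw":0},{"dp":[0,0,-40],"yaw":0}])

```text
clock: 6.78
eef_pos: [442.2, -321.8, 97.0]
tcp_rot: [3.14, 0.0, 0.942]
contact_force: [-0.2, 0.5, -0.3]
opening: 0.003
grasp_force: 0.0
```

```bash
python3 - <<'E'
from h import *
s=r.sense();print(s["eef_pos"],s["contact_force"],s["opening"],s["grasp_force"])
b=shot("side","s3")
cv2.imwrite("pics/c3.png",cv2.resize(b[205:265,224:284][:,:,::-1],(600,600),interpolation=cv2.INTER_CUBIC))
E
```

```text
[ 442.23517428 -321.76852072   97.01506569] [-0.17026763  0.52906225 -0.2511627 ] 0.002813304800830439 0.0
```

View pics/c3.png

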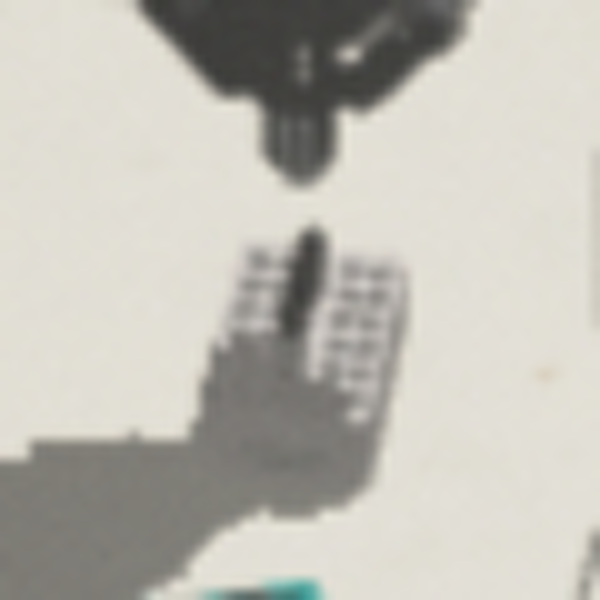

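```bash
python3 - <<'E'
from m import *
for z in (80,89,97,110,120): print(z,onz("side",(254.2,223.3),z).round(1))
p=proj("side",[[442.2,-321.8,z] for z in(89,97,108)]); print(p)
b=cv2.imread("pics/s3.png")[:,:,::-1]
np.save("pics/side.npy",b)
for th in(70,90,110): pose("side",(248,226,12,14),th,65)
h=np.array([54*.5*np.cos(.942),54*.5*np.sin(.942),0]);c=np.array([441.5,-321,73])
print("handle ends top",proj("side",[c+h,c-h]),"bottom",proj("side",[c+h-[0,0,16],c-h-[0,0,16]]))
u=np.array([np.cos(.942),np.sin(.942)]);v=np.array([u[1],-u[0]])
C=[[*(np.array([441.5,-321])+a*35*v+bb*50*u),40] for a,bb in((1,1),(-1,1),(-1,-1),(1,-1))]
print("block top corners side",proj("side",C).round(1).tolist(),"top",proj("top",C).round(1).tolist())
E
```

```text
80 [ 462.6 -287.3   80. ]
89 [ 458.3 -296.2   89. ]
97 [ 454.5 -304.2   97. ]
110 [ 448.3 -317.1  110. ]
120 [ 443.5 -327.   120. ]
[[253.42722642 228.28679043]
 [253.40616305 226.83563983]
 [253.37700367 224.82671878]]
side 70 px [253.75 232.6 ] xy [ 443.1 -322.3] boxctr [ 445.1 -319. ] sides [35.4  4.7] yaw 57.0
side 90 px [253.6  233.34] xy [ 440.6 -326. ] boxctr [ 441.3 -325.4] sides [59.1 10.7] yaw 54.1
side 110 px [253.57 233.51] xy [ 440.1 -326.8] boxctr [ 440.4 -326.6] sides [65.6 13.9] yaw 54.4
handle ends top [[254.34733315 226.66462514]
 [252.08365989 235.63698521]] bottom [[254.38325353 229.5011571 ]
 [252.13333843 238.49021269]]
block top corners side [[263.5, 229.7], [247.2, 227.9], [242.7, 244.5], [259.7, 246.4]] top [[302.6, 202.7], [291.8, 217.2], [312.6, 232.8], [323.3, 218.2]]
```

The fingers shut above the handle. In the side view the shut tip is at px (254.2,223.4), about 26 mm higher than the TCP reading implies, and the block is undisturbed. I'll open halfway and go down about 27 mm lower than before, watching the force.

Call:
carry_out(targets=[{"dp":[0,0,0],"yaw":0},{"dp":[0,0,0],"yaw":0},{"dp":[0,0,0],"yaw":0},{"dp":[0,0,5],"yaw":0},{"dp":[0,0,12],"yaw":0},{"dp":[0,0,20],"yaw":0},{"dp":[0,0,28],"yaw":0},{"dp":[0,0,36],"yaw":0},{"dp":[0,0,42],"yaw":0},{"dp":[0,0,46],"yaw":0},{"dp":[0,0,50],"yaw":0},{"dp":[0,0,50],"yaw":0}], fingers=0.2)

```text
clock: 8.32
eef_pos: [441.5, -321.2, 45.7]
tcp_rot: [-3.141, 0.0, 0.942]
contact_force: [0.5, 0.3, 1.0]
opening: 0.601
grasp_force: 0.0
```

Call:
carry_out(targets=[{"dp":[0,0,3],"yaw":0},{"dp":[0,0,6],"yaw":0},{"dp":[0,0,9],"yaw":0},{"dp":[0,0,9],"yaw":0}])

```text
clock: 8.82
eef_pos: [441.4, -321.2, 36.6]
tcp_rot: [-3.141, 0.0, 0.942]
contact_force: [-0.5, -0.6, 0.6]
opening: 0.602
grasp_force: 0.0
```

```bash
python3 - <<'E'
from h import *
s=r.sense();print(s["eef_pos"],s["contact_force"],s["opening"],s["grasp_force"])
b=shot("side","s4")
cv2.imwrite("pics/c4.png",cv2.resize(b[205:265,224:284][:,:,::-1],(600,600),interpolation=cv2.INTER_CUBIC))
E
```

```text
[ 441.42113954 -321.19801029   36.59695387] [-0.49285142 -0.58087918  0.62624807] 0.6024038262269152 0.0
```

View pics/c4.png

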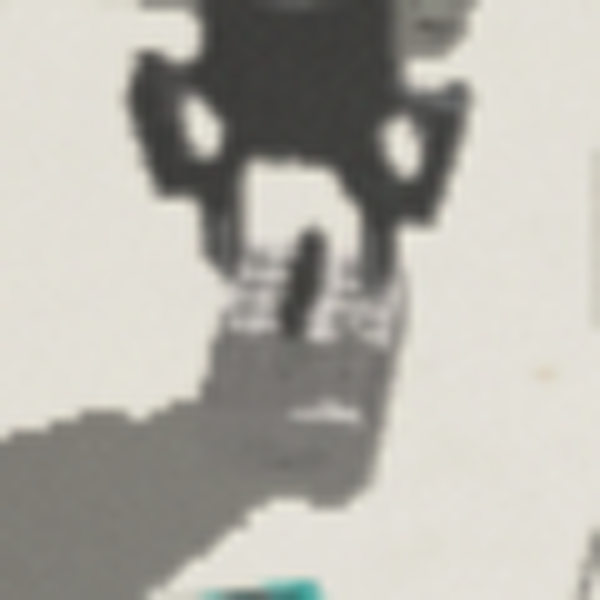

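Tips are at (235,280) and (378,290), straddling the handle (centre about (305,280)) at roughly z 58. I'll go 5 mm lower and close.

Call:
carry_out(targets=[{"dp":[0,0,3],"yaw":0},{"dp":[0,0,5],"yaw":0},{"dp":[0,0,5],"yaw":0}])

```text
clock: 9.25
eef_pos: [441.5, -321.2, 31.7]
tcp_rot: [-3.141, -0.0, 0.942]
contact_force: [0.1, 0.3, -0.2]
opening: 0.601
grasp_force: 0.0
```

Call:
carry_out(targets=[{"dp":[0,0,0],"yaw":0},{"dp":[0,0,0],"yaw":0},{"dp":[0,0,0],"yaw":0},{"dp":[0,0,0],"yaw":0},{"dp":[0,0,0],"yaw":0},{"dp":[0,0,0],"yaw":0},{"dp":[0,0,0],"yaw":0}], fingers=-1, grip_force=100)

```text
clock: 10.12
eef_pos: [441.9, -321.6, 32.1]
tcp_rot: [3.141, 0.0, 0.942]
contact_force: [1.6, -1.2, 1.8]
opening: 0.1
grasp_force: 98.9
```

Grasped: opening 0.10, grip 99 N. Lifting.

Call:
carry_out(targets=[{"dp":[0,0,-4],"yaw":0},{"dp":[0,0,-12],"yaw":0},{"dp":[0,0,-25],"yaw":0},{"dp":[0,0,-42],"yaw":0},{"dp":[0,0,-60],"yaw":0},{"dp":[0,0,-80],"yaw":0},{"dp":[0,0,-100],"yaw":0},{"dp":[0,0,-120],"yaw":0},{"dp":[0,0,-138],"yaw":0},{"dp":[0,0,-150],"yaw":0},{"dp":[0,0,-155],"yaw":0},{"dp":[0,0,-155],"yaw":0}])

```text
clock: 11.62
eef_pos: [441.6, -321.3, 187.0]
tcp_rot: [3.141, -0.0, 0.942]
contact_force: [0.0, 0.5, -5.2]
opening: 0.105
grasp_force: 98.1
```

Call:
carry_out(targets=[{"dp":[10,-0.9,0],"yaw":0.5},{"dp":[30,-2.7,0],"yaw":1},{"dp":[60,-5.3,0],"yaw":2},{"dp":[95,-8.5,0],"yaw":3},{"dp":[135,-12,0],"yaw":4.5},{"dp":[175,-15.6,0],"yaw":6},{"dp":[215,-19.1,0],"yaw":7.5},{"dp":[252,-22.4,0],"yaw":9},{"dp":[285,-25.4,0],"yaw":10},{"dp":[310,-27.6,0],"yaw":10.6},{"dp":[326,-29,0],"yaw":10.6},{"dp":[333.5,-29.7,0],"yaw":10.6}])

```text
clock: 13.12
eef_pos: [613.8, -33.4, 186.3]
tcp_rot: [-3.141, 0.001, 0.758]
contact_force: [0.3, -0.1, -5.7]
opening: 0.105
grasp_force: 98.0
```

Call:
carry_out(targets=[{"dp":[0,0,0],"yaw":0},{"dp":[0,0,0],"yaw":0},{"dp":[0,0,0],"yaw":0}])

```text
clock: 13.5
eef_pos: [613.5, -34.9, 186.9]
tcp_rot: [3.142, 0.0, 0.756]
contact_force: [-0.2, -0.5, -4.7]
opening: 0.11
grasp_force: 98.0
```

```bash
python3 go.py 613.5 -34 180 43.4; python3 - <<'E'
from h import *
a=shot("top","t5");b=shot("side","s5")
f=lambda im,x,y,w:cv2.resize(im[y:y+w,x:x+w][:,:,::-1],(400,400),interpolation=cv2.INTER_CUBIC)
cv2.imwrite("pics/c5.png",np.hstack([f(a,194,131,80),f(b,224,120,80)]))
E
```

```text
t 13.5 pos [613.5 -34.9 186.9] rot [1.800e+02 1.000e-02 4.332e+01] F [-0.2 -0.5 -4.7] open 0.11
dp [ 0.6 -0.6  6.9] yaw -0.08
```

View pics/c5.png

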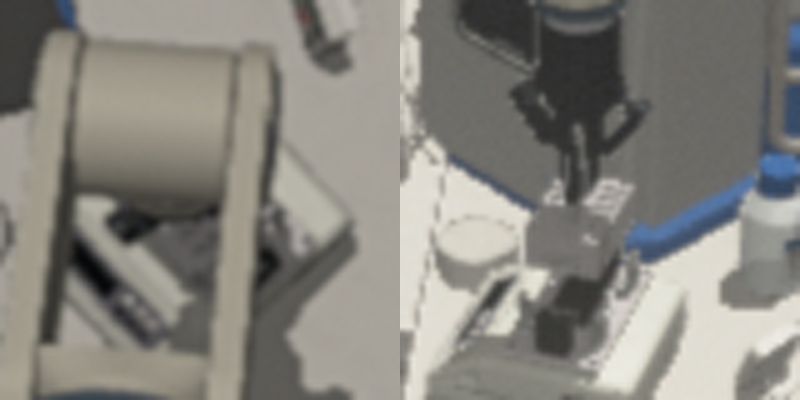

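The side view shows the block hanging upright above the nest at (580,225), with the nest at about (590,290). The top view is blocked by the wrist. I'll go down to the mouth and then creep with force feedback.

Call:
carry_out(targets=[{"dp":[0.9,-0.5,5],"yaw":0},{"dp":[0.9,-0.5,12],"yaw":0},{"dp":[0.9,-0.5,20],"yaw":0},{"dp":[0.9,-0.5,27],"yaw":0},{"dp":[0.9,-0.5,32],"yaw":0},{"dp":[0.9,-0.5,35],"yaw":0},{"dp":[0.9,-0.5,36],"yaw":0},{"dp":[0.9,-0.5,36],"yaw":0},{"dp":[0.9,-0.5,36],"yaw":0}])

```text
clock: 14.72
eef_pos: [614.3, -33.2, 151.2]
tcp_rot: [3.141, -0.0, 0.757]
contact_force: [0.1, 0.2, -5.7]
opening: 0.108
grasp_force: 98.0
```

Call:
carry_out(targets=[{"dp":[0,0,1],"yaw":0},{"dp":[0,0,2],"yaw":0},{"dp":[0,0,3],"yaw":0},{"dp":[0,0,4],"yaw":0},{"dp":[0,0,4],"yaw":0},{"dp":[0,0,4],"yaw":0}])

```text
clock: 15.48
eef_pos: [614.1, -33.2, 146.9]
tcp_rot: [-3.142, -0.0, 0.757]
contact_force: [-0.2, -0.3, -5.0]
opening: 0.103
grasp_force: 98.0
```

```bash
python3 go.py 614 -33.6 147 43.4; python3 - <<'E'
from h import *
s=r.sense(); print(s["wrist_torque"])
b=shot("side","s6")
cv2.imwrite("pics/c6.png",cv2.resize(b[138:202,216:301][:,:,::-1],(800,600),interpolation=cv2.INTER_CUBIC))
E
```

```text
t 15.475 pos [614.1 -33.2 146.9] rot [-180.     -0.     43.36] F [-0.2 -0.3 -5. ] open 0.103
dp [-0.4  0.2 -0.1] yaw -0.04
[-0.01750799 -0.03835416 -0.01366677]
```

View pics/c6.png

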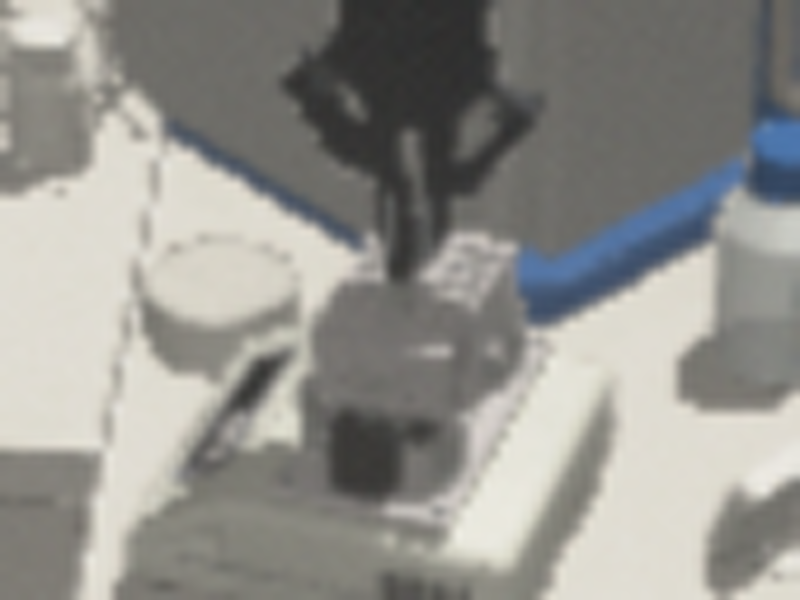

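The block (end face x from 318 to 470) sits over the near catch housing (about 330–430), at the mouth with no contact force. Creeping down.

Call:
carry_out(targets=[{"dp":[0,0,1],"yaw":0},{"dp":[0,0,2],"yaw":0},{"dp":[0,0,3],"yaw":0},{"dp":[0,0,4],"yaw":0},{"dp":[0,0,4],"yaw":0}])

```text
clock: 16.15
eef_pos: [614.1, -33.2, 142.8]
tcp_rot: [-3.141, 0.0, 0.757]
contact_force: [-1.1, 0.2, -4.3]
opening: 0.107
grasp_force: 98.0
```

Call:
carry_out(targets=[{"dp":[0,0,1],"yaw":0},{"dp":[0,0,2],"yaw":0},{"dp":[0,0,3],"yaw":0},{"dp":[0,0,3],"yaw":0}])

```text
clock: 16.65
eef_pos: [614.0, -33.2, 139.8]
tcp_rot: [-3.141, 0.0, 0.757]
contact_force: [-0.3, -0.3, -4.4]
opening: 0.108
grasp_force: 98.0
```

```bash
python3 go.py 614 -33.6 147 43.4; python3 -c "
from h import *
print(r.sense()['wrist_torque'])"
```

```text
t 16.65 pos [614.  -33.2 139.8] rot [-1.7999e+02  1.0000e-02  4.3360e+01] F [-0.3 -0.3 -4.4] open 0.108
dp [-0.3  0.3 -7.2] yaw -0.04
[ 0.019203   -0.02576213  0.00864455]
```

Call:
carry_out(targets=[{"dp":[0,0,0.7],"yaw":0},{"dp":[0,0,1.4],"yaw":0},{"dp":[0,0,2],"yaw":0},{"dp":[0,0,2],"yaw":0}])

```text
clock: 17.15
eef_pos: [614.1, -33.2, 137.8]
tcp_rot: [-3.142, 0.0, 0.757]
contact_force: [-0.3, 0.6, -5.3]
opening: 0.102
grasp_force: 98.0
```

Call:
carry_out(targets=[{"dp":[0,0,0.7],"yaw":0},{"dp":[0,0,1.4],"yaw":0},{"dp":[0,0,2],"yaw":0},{"dp":[0,0,2],"yaw":0}])

```text
clock: 17.65
eef_pos: [614.1, -33.2, 135.8]
tcp_rot: [-3.142, 0.0, 0.757]
contact_force: [-0.0, 0.0, -4.6]
opening: 0.106
grasp_force: 98.0
```

```bash
python3 go.py 614 -33.6 147 43.4; python3 -c "
from h import *
print(r.sense()['wrist_torque'])"
```

```text
t 17.65 pos [614.1 -33.2 135.8] rot [-1.800e+02  1.000e-02  4.337e+01] F [-0.   0.  -4.6] open 0.106
dp [ -0.3   0.2 -11.2] yaw -0.03
[0.07743136 0.02883442 0.00336897]
```

Call:
carry_out(targets=[{"dp":[0,0,0.7],"yaw":0},{"dp":[0,0,1.4],"yaw":0},{"dp":[0,0,2],"yaw":0},{"dp":[0,0,2],"yaw":0}])

```text
clock: 18.15
eef_pos: [614.4, -33.4, 134.9]
tcp_rot: [3.141, -0.0, 0.757]
contact_force: [-2.8, -0.4, 5.4]
opening: 0.104
grasp_force: 99.5
```

Call:
carry_out(targets=[{"dp":[0,0,0.7],"yaw":0},{"dp":[0,0,1.4],"yaw":0},{"dp":[0,0,2],"yaw":0},{"dp":[0,0,2],"yaw":0}])

```text
clock: 18.65
eef_pos: [614.9, -33.1, 133.9]
tcp_rot: [3.14, -0.002, 0.757]
contact_force: [-5.5, 1.0, 13.0]
opening: 0.104
grasp_force: 100.5
```

```bash
python3 go.py 614 -33.6 147 43.4; python3 -c "
from h import *
print(r.sense()['wrist_torque'])"
```

```text
t 18.65 pos [614.9 -33.1 133.9] rot [ 1.7993e+02 -9.0000e-02  4.3350e+01] F [-5.5  1.  13. ] open 0.104
dp [ -1.   -0.3 -13.1] yaw -0.05
[ 0.26993768  0.89019513 -0.03710902]
```

Contact came at about 13 mm above the pads, where the catches begin. The arm's give adds a little +x side load, so I'll trim that and press on.

Call:
carry_out(targets=[{"dp":[-0.6,-0.6,0],"yaw":0},{"dp":[-0.6,-0.6,0.7],"yaw":0},{"dp":[-0.6,-0.6,1.4],"yaw":0},{"dp":[-0.6,-0.6,2],"yaw":0},{"dp":[-0.6,-0.6,2],"yaw":0}])

```text
clock: 19.27
eef_pos: [614.2, -33.2, 130.9]
tcp_rot: [3.14, -0.002, 0.757]
contact_force: [-0.0, 0.4, 2.8]
opening: 0.108
grasp_force: 99.0
```

```bash
python3 go.py 614 -33.6 147 43.4; python3 -c "
from h import *
print(r.sense()['wrist_torque'])"
```

```text
t 19.275 pos [614.2 -33.2 130.9] rot [ 1.7991e+02 -9.0000e-02  4.3360e+01] F [-0.   0.4  2.8] open 0.108
dp [ -0.4   0.1 -16.1] yaw -0.04
[-0.07716219  0.03611388 -0.06899679]
```

Call:
carry_out(targets=[{"dp":[0,0,0.7],"yaw":0},{"dp":[0,0,1.4],"yaw":0},{"dp":[0,0,2],"yaw":0},{"dp":[0,0,2],"yaw":0}])

```text
clock: 19.77
eef_pos: [613.5, -33.3, 127.2]
tcp_rot: [3.141, 0.0, 0.757]
contact_force: [5.3, -1.8, -9.8]
opening: 0.104
grasp_force: 97.7
```

Call:
carry_out(targets=[{"dp":[0,0,0.7],"yaw":0},{"dp":[0,0,1.4],"yaw":0},{"dp":[0,0,2],"yaw":0},{"dp":[0,0,2],"yaw":0}])

```text
clock: 20.27
eef_pos: [613.5, -33.3, 125.5]
tcp_rot: [3.141, -0.0, 0.757]
contact_force: [6.0, -2.7, -9.1]
opening: 0.106
grasp_force: 97.9
```

Call:
carry_out(targets=[{"dp":[0,0,0.7],"yaw":0},{"dp":[0,0,1.4],"yaw":0},{"dp":[0,0,2],"yaw":0},{"dp":[0,0,2],"yaw":0}])

```text
clock: 20.78
eef_pos: [613.6, -33.2, 124.2]
tcp_rot: [3.141, -0.0, 0.757]
contact_force: [3.1, -2.4, -3.1]
opening: 0.103
grasp_force: 98.8
```

The catches have snapped over: the force reversed and the block was pulled down. Continuing to the stops.

Call:
carry_out(targets=[{"dp":[0,0,0.7],"yaw":0},{"dp":[0,0,1.4],"yaw":0},{"dp":[0,0,2],"yaw":0},{"dp":[0,0,2],"yaw":0}])

```text
clock: 21.28
eef_pos: [613.7, -33.2, 122.4]
tcp_rot: [3.141, -0.001, 0.757]
contact_force: [2.3, -1.6, 4.9]
opening: 0.108
grasp_force: 99.8
```

Call:
carry_out(targets=[{"dp":[0,0,0.5],"yaw":0},{"dp":[0,0,1],"yaw":0},{"dp":[0,0,1.5],"yaw":0},{"dp":[0,0,1.5],"yaw":0}])

```text
clock: 21.78
eef_pos: [614.2, -33.5, 122.0]
tcp_rot: [3.14, -0.001, 0.757]
contact_force: [0.7, -3.1, 12.9]
opening: 0.106
grasp_force: 100.8
```

Call:
carry_out(targets=[{"dp":[0,0,0.5],"yaw":0},{"dp":[0,0,1],"yaw":0},{"dp":[0,0,1],"yaw":0},{"dp":[0,0,1],"yaw":0},{"dp":[0,0,1],"yaw":0},{"dp":[0,0,1],"yaw":0}])

```text
clock: 22.52
eef_pos: [614.3, -33.6, 121.9]
tcp_rot: [3.139, -0.001, 0.757]
contact_force: [-1.7, -3.7, 21.4]
opening: 0.11
grasp_force: 101.9
```

```bash
python3 go.py 614 -33.6 122 43.4; python3 - <<'E'
from h import *
print(r.sense()['wrist_torque'])
b=shot("side","s7")
cv2.imwrite("pics/c7.png",cv2.resize(b[138:202,216:301][:,:,::-1],(800,600),interpolation=cv2.INTER_CUBIC))
E
```

```text
t 22.525 pos [614.3 -33.6 121.9] rot [ 1.7988e+02 -8.0000e-02  4.3360e+01] F [-1.7 -3.7 21.4] open 0.11
dp [-0.2 -0.2 -0.1] yaw -0.04
[-0.40356739  0.49721001  0.05509757]
```

View pics/c7.png

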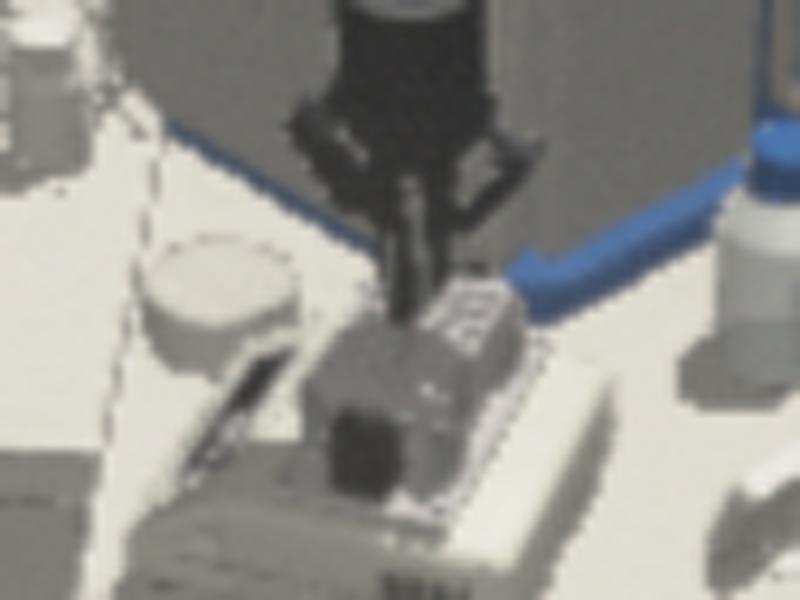

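The block is seated between the guides, with its top near (420,330) just above the near housing at (365,450). The last 1 mm of commanded push moved it only 0.1 mm and raised the force to 21 N, so it is hard on the stops. Handing in.

```bash
python3 -c "
from rig import r
print(r.sign_off())"
```

```text
the job is handed in; nothing more can be done
None
```

I handed the job in with the low block on the nest's stops, both catches snapped over (judged from the force drop as it passed them), and the arm still pressing with about 21 N; the hand-in gave no verdict.

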